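Seat the heat-sink cover on an amplifier module

TASK

On the repair bench, fold the amplifier module's steel flap up until it stands upright, then put the heat-sink cover into the module's channel and work it along until the hole under it drops over the locating pin hidden beneath. Press the cover fully down against the sprung deck and finish while still holding it pressed home, with the flap left standing upright and the other things on the bench undisturbed.

Things in the scene. Friction and masses are not known exactly. Their poses are not given: they have to be found in the camera images.
- module: Amplifier module, fixed: aluminium base 200 mm (x) by 215 mm (y from -88 to +128), 24 mm high; origin at bench height under the middle of its channel. The channel runs along y between two rails with inner faces at x = -37 and +37 mm, tops 46 mm above the bench; its floor is the sprung copper deck. Parts outside the rails are at most 40 mm high; two hinge posts at the +y end reach 54 mm.
- deck (a joint): How far the sprung deck (70 mm wide) is pushed down, m: 0 is up, its top 36 mm above the bench; 0.004 is fully down, 32 mm. It starts to give at about 6 N and needs about 12 N to go fully down, the cover's weight included; that weight alone does not move it.
- flap (a joint): Angle of the folding flap, rad: 0 is flat over the channel, 1.57 upright, 2.1 its stop past upright. It starts part raised, leaning over the channel. A steel panel 100 mm wide (module x), 4 mm thick, hinged along x at the module's +y end; free edge 90 mm from the hinge line. The hinge is stiff (about 0.14 N m): it stays where it is left.
- hinge_mid (a point): Middle of the flap's hinge line: 118 mm along the module's +y from its origin, 50 mm above the bench. The frame is the module's.
- flap_edge (a point): Middle of the flap's free edge; moves with the flap.
- cover_bar (a point): Centre of the grip bar of the loose heat-sink cover, 31 mm above its underside. Cover: aluminium plate 70 mm (x) by 90 mm (y), 16 mm thick; on the middle of its top an upright bar 60 mm long along x, 14 mm wide along y, 30 mm high. Low fins, 8 mm high, 32 mm and more from the middle in y. 170 to 350 g. It goes in with its 70 mm side across the channel, either way round.
- cover_hole (a point): Centre of the mouth of the blind hole in the middle of the cover's underside: 12 mm in diameter, 12 mm deep, bevelled. Height above the bench: 41 mm riding on the pin's top, 36 mm dropped on the pin and resting on the deck, 32 mm pressed home.
- spool: Bystander: grey solder spool 60 mm across, 42 mm high, standing; origin at the centre of its underside.
- driver: Bystander: screwdriver 180 mm long, lying.
- tray: Bystander: small black tray with screws, 80 by 60 by 25 mm; origin at the centre of its underside.
- channel_mid (a point): Middle of the channel, on the unpressed deck, 36 mm above the bench; module's axes. A fixed steel locating pin 8 mm in diameter, bevelled tip, stands up through the deck on the centre line (x = 0), anywhere from 18 mm before to 18 mm beyond this point along y. The pin's place is not reported: see it or feel for it. Its top is 41 mm above the bench, 5 mm above the unpressed deck.
Things that resemble listed ones, but are neither listed nor needed, are in the scene too. What is shaped like the part that bears cover_bar but green or purple is not meant.

How it is judged:
On the way:
1. the flap stands upright, within 12 degrees (value of joint flap between 1.36 and 1.78 rad), for 0.2 s.
At the end, for the whole second after the job is handed in: Flap upright within 12 degrees; cover level in the channel with its hole over the pin (its hole within 22 mm of the channel's middle lengthwise and 6 mm crosswise, underside below 34.5 mm), sprung deck pushed down at least 3 of its 4 mm, the robot's fingers still on the cover and pressing it (all of step 1 and value of joint deck above 0.003 m and z of cover_hole in the frame of module between 0.029 and 0.0345 m and y of cover_hole in the frame of module between -0.022 and 0.022 m and x of cover_hole in the frame of module between -0.006 and 0.006 m and angle between cover_hole's own z axis and vertical below 0.05 rad and contact force between the fingers and cover above 2 N); the arm keeps its last pose, push and grip.
It fails at once if a bystander (spool, screwdriver, tray) is moved more than 20 mm (distance of any of spool, driver, tray from where it was at the start of the episode above 0.02 m).
It also fails if it takes over 72 s, if anything falls off the work surface, if the arm or the gripper's body presses on something with over 40 N, if the wrist force passes 120 N, or if a joint passes its speed limit or range.

ROBOT

A 7-joint arm with a two-finger parallel gripper is mounted at the origin on the work surface. World frame = base frame: x ahead of the robot, y to its left, z up, the work surface at z = 0. Lengths are in m, angles in rad, forces in N, time in s.
With the tool pointing down it reaches from about 0.4 to 0.85 m from the base axis. Payload 4.5 kg.
Tool frame: the origin (TCP) lies at the very end of the fingers, on their centre line; the grasp point (between the pads) lies manip.grip_point_offset behind it (manip.grip_point_offset is the distance from the TCP to the grasp point, in m); x points along the fingers, z is the direction in which the jaws open and shut, and the axes are right-handed (so a half turn about x gives the same grasp; the last joint's range is limited). The gripper opens to 85 mm and grips with 20 to 120 N. Pads are 22 mm wide; open, the fingers measure 114 mm over their backs; the gripper's body (76 mm by 85 mm) begins 54 mm behind the grasp point. The pads swing forward as they close: fully open they stand 13 mm farther back than shut.
Start: joints at [1.287, 0.689, -0.195, 1.565, 0.157, 0.902, -0.215], TCP at [0.195, -0.594, 0.231] pointing down, gripper open.
Joint ranges: [-3.01, 3.01], [-0.46, 2.08], [-1.47, 1.51], [0.13, 2.56], [-1, 4.14], [0.04, 2.09], [-2.66, 2.66]. Speed limits (rad/s): [2.57, 2.57, 3.14, 3.14, 3.14, 3.14, 3.14].

INTERFACE

Orientations are given as a rotation vector (axis times angle).
In Python, from bench import manip gives the robot as it stands.
- The arm moves only by the tool send_rows, never from a script. Its argument "series" is a list of rows, each an object with "rot": the turn, a rotation vector about the tool's x, y, z in rad, a list of three; "translation": the shift along the tool's x, y, z in m, a list of three; "claw": the finger opening in m, from 0 to 0.0854. In form: [{"rot": [wx, wy, wz], "translation": [x, y, z], "claw": claw}, ...]. A call has 1 to 12 rows; each row shifts and turns the commanded pose from where the row before left it, along the tool's axes as they then stand; what a row does not reach is not made up. A row lasts 1/12 s, in which the tool goes at most 41.7 mm and 7.16 degrees, less where a joint would pass 70% of its speed; a pose out of reach is approached as far as the arm can. A call with a gripper value outside its range is refused whole. The fingers move at their own pace and stop on an object; "grip_force" is the grip in N (left out, the last holds). Time passes only in rows, so rows that do not move let the fingers close. It gives the time, the measured TCP pose, the force and the opening at its end, in the units of the state.
- manip.get_obs(): the state, without advancing time (a new reading comes with each control period).
- manip.camera(name): name is "side" or "top" or "wrist"; returns (picture, depth): 420x560x3 uint8, red, green, blue; 420x560 float32, m along the optical axis (not along the pixel's ray), 0 where there is no reading.
- manip.camera_model(name): a dict with "vertical_fov" (degrees; the focal length in pixels is half the picture's height over the tangent of half this angle, whatever the lens; pixels are square), "cx", "cy" (the principal point, pixels), "distortion" ([k1, k2, p1, p2, k3] as OpenCV has them; the pictures are not rectified), "xyz" and "rotation" of the camera in the world; the wrist camera has in their place "tool_from_camera" (4x4, takes a point from camera to tool coordinates, whose origin is the TCP and whose axes are the tool frame's). Camera axes: x right, y down, z forward; pixel columns grow to the right and rows downward; lengths in m; the calibration is good to about 2 mm. A picture is of the moment at which its call begins: read the wrist's pose just before it. camera_model takes no time and is no camera call.
- manip.close_job(): hands the job in, once; it reports no verdict.
Trained networks look in the newest picture that a camera, given by its name, has taken for a name from the list of things; names that differ only in an ending like _2 or _b are one class to them, and where a whole thing is asked for, a point or a joint stands for the part that bears it (a point fixed in the world has none). Each returns a list of dicts, best first, with "score" (0 to 1); they miss things now and then, are a little off and sometimes report something else, mostly with a low value. They report only what shows in the picture. A call takes as long as a camera call. They do not tell look-alikes from the thing itself.
- manip.boxes_of(camera, query): "point" ([column, row] in pixels, amid what is visible of it).
- manip.trace(camera, query): "pixels" (420x560 bool, what is visible of it) and "point" ([column, row] in pixels, amid what is visible of it).
The state is a dict: "time": time; "joints": joint angles; "qvel": joint speeds; "tau": joint torques, N m; "tool_pos": TCP position; "tool_rot": TCP orientation; "force": force on the tool from outside, world axes, zero at the start; "wrist_torque": the same for the moment, N m; "width": finger opening in m.
Only numpy, scipy, OpenCV 4.12 (cv2) and the standard library are available. Lean on these libraries where they do the work, as an engineer would, in place of code of your own. Each camera call takes 0.05 s, during which the arm holds its last target.

## Working session

There is one attempt and no reset: what is moved stays moved. The work goes in short steps, Python scripts to look and compute and a tool call to move; the robot and the scene stay as the last step left them, time stands still between calls to the robot, and variables do not carry over. Pictures are saved under pics/ and viewed, and the job is handed in when it is done.

Besides the shell and the picture viewer there is one more tool, called after ">>>" by a JSON object that holds its "api" and its "payload". send_rows: Moves the arm, as the interface text tells. Its arguments: {"type":"object","properties":{"series":{"type":"array","items":{"type":"object","properties":{"rot":{"type":"array","items":{"type":"number"}},"translation":{"type":"array","items":{"type":"number"}},"claw":{"type":"number"}}}},"grip_force":{"type":"number"}},"required":["series"]}

```bash
ls; mkdir -p pics; cat > h.py <<'E'
import numpy as np,cv2,sys
from scipy.spatial.transform import Rotation as R
from bench import manip
def K(m):
    f=210/np.tan(np.radians(m['vertical_fov'])/2); return np.array([[f,0,m['cx']],[0,f,m['cy']],[0,0,1]])
def pose(name,obs=None):
    m=manip.camera_model(name)
    if name=='wrist':
        o=obs or manip.get_obs(); T=np.eye(4); T[:3,:3]=rot(o['tool_rot']); T[:3,3]=o['tool_pos']
        return m,T@np.array(m['tool_from_camera'])
    T=np.eye(4); r=np.array(m['rotation']); T[:3,:3]=r if r.shape==(3,3) else R.from_rotvec(r).as_matrix(); T[:3,3]=m['xyz']; return m,T
def rot(r):
    r=np.array(r); return r if r.shape==(3,3) else R.from_rotvec(r).as_matrix()
def ray(m,T,px):
    p=cv2.undistortPoints(np.array(px,float).reshape(-1,1,2),K(m),np.array(m['distortion'],float)).reshape(-1,2)
    d=np.c_[p,np.ones(len(p))]; return T[:3,3],d@T[:3,:3].T
def pts(m,T,px,depth):
    o,d=ray(m,T,px); return o+d*np.array(depth).reshape(-1,1)
def atz(m,T,px,z):
    o,d=ray(m,T,px); return o+d*((z-o[2])/d[:,2])[:,None]
def proj(m,T,P):
    Ti=np.linalg.inv(T); return cv2.projectPoints(np.array(P,float).reshape(-1,1,3),cv2.Rodrigues(Ti[:3,:3])[0],Ti[:3,3],K(m),np.array(m['distortion'],float))[0].reshape(-1,2)
def cloud(m,T,depth):
    v,u=np.mgrid[0:420,0:560]; return pts(m,T,np.c_[u.ravel(),v.ravel()],depth.ravel()).reshape(420,560,3)
def save(n,im): cv2.imwrite('pics/'+n+'.png',im[...,::-1])
E
python3 - <<'E'
from h import *
o=manip.get_obs(); print(o)
print(manip.grip_point_offset)
for c in ['side','top','wrist']:
    m,T=pose(c,o); print(c,m); im,d=manip.camera(c); save(c+'0',im); np.savez(''+c+'0.npz',im=im,d=d,T=T)
    for q in ['module','flap','cover_bar','spool','driver','tray']:
        print(c,q,[(np.round(x['point']),round(x['score'],2)) for x in manip.boxes_of(c,q)])
E
```

```text
pics
{'time': 0.0, 'joints': array([ 1.28678808,  0.69000943, -0.19452106,  1.56638218,  0.15728806,
        0.90250652, -0.21510069]), 'qvel': array([-4.45281964e-04, -1.41644600e-03, -1.14123372e-03,  1.07280714e-03,
        3.72022479e-05,  1.23058124e-03, -2.56981434e-05]), 'tau': array([-1.74319166e-04, -5.39632237e+01, -1.26654658e+00, -1.58547413e+01,
        9.18538193e-03,  9.41564940e-03, -2.14809994e-06]), 'tool_pos': array([ 0.19504889, -0.59307428,  0.23045819]), 'tool_rot': array([ 0.97298283,  1.34464687, -0.97129459]), 'force': array([-0.63730636,  0.04137924, -1.40312519]), 'wrist_torque': array([-0.01463666, -0.02431961,  0.001075  ]), 'width': 0.0852208159772753}
0.0187
side {'vertical_fov': 55.00776044539869, 'cx': 278.2250023601662, 'cy': 210.3992915314994, 'distortion': array([-0.11763856,  0.        ,  0.        ,  0.        ,  0.        ]), 'xyz': array([0.52032794, 0.85771587, 0.55690588]), 'rotation': array([-0.21462292,  2.63816851, -1.57391391])}
side module [(array([298., 274.]), 0.92), (array([326., 191.]), 0.74)]
side flap [(array([288., 259.]), 0.7)]
s
[... 751 characters left out ...]
top tray [(array([113., 237.]), 0.75), (array([387., 249.]), 0.33)]
wrist {'vertical_fov': 63.586476889948294, 'cx': 281.3476326451024, 'cy': 212.89347145459686, 'distortion': array([0.02613272, 0.        , 0.        , 0.        , 0.        ]), 'tool_from_camera': array([[ 5.78265797e-04, -2.64043498e-01,  9.64510600e-01,
        -1.42944995e-01],
       [-8.54196379e-05, -9.64510771e-01, -2.64043493e-01,
         6.65522789e-02],
       [ 9.99999829e-01,  7.02991747e-05, -5.80298089e-04,
        -1.08204758e-04],
       [ 0.00000000e+00,  0.00000000e+00,  0.00000000e+00,
         1.00000000e+00]])}
wrist module []
wrist flap []
wrist cover_bar []
wrist spool []
wrist driver []
wrist tray []
```

View pics/top0.png

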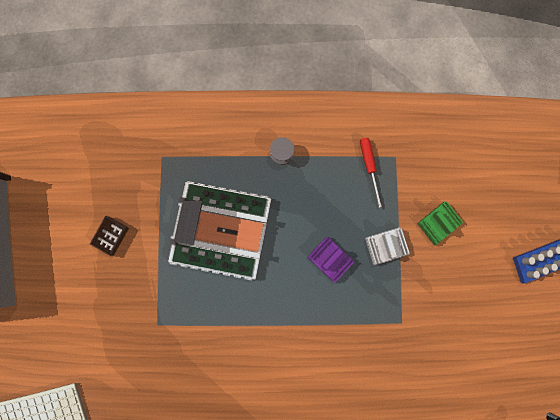

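View pics/side0.png

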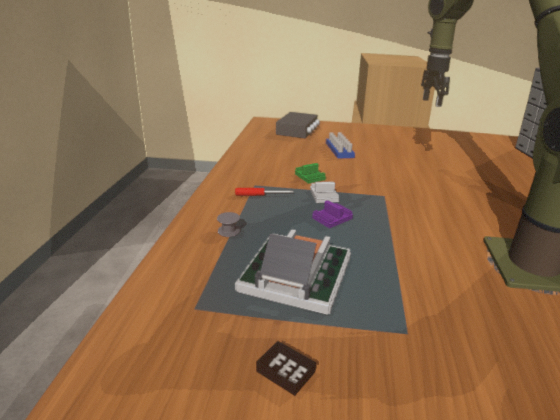

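```bash
python3 - <<'E'
from h import *
z=np.load('top0.npz'); im=z['im']
a=cv2.resize(im[165:295,150:290],None,fx=4,fy=4,interpolation=cv2.INTER_CUBIC)
save('crop_mod',a)
b=cv2.resize(im[190:290,295:475],None,fx=4,fy=4,interpolation=cv2.INTER_CUBIC); save('crop_cov',b)
m,T=pose('top'); C=cloud(m,T,z['d'])
for p in [(388,246),(222,230),(250,235),(210,225),(187,224),(280,150),(110,237),(378,180),(330,257),(300,300)]:
    print(p,np.round(C[p[1],p[0]],4))
E
```

```text
(388, 246) [ 0.5387 -0.2805  0.0373]
(222, 230) [0.5788 0.117  0.0363]
(250, 235) [0.5669 0.0503 0.0349]
(210, 225) [0.5907 0.1457 0.0369]
(187, 224) [0.5881 0.1905 0.0889]
(280, 150) [ 0.7741 -0.022   0.0385]
(110, 237) [0.5635 0.4001 0.007 ]
(378, 180) [ 7.076e-01 -2.717e-01  4.000e-04]
(330, 257) [ 0.5137 -0.1388  0.042 ]
(300, 300) [ 0.4103 -0.0699 -0.0012]
```

View pics/crop_mod.png

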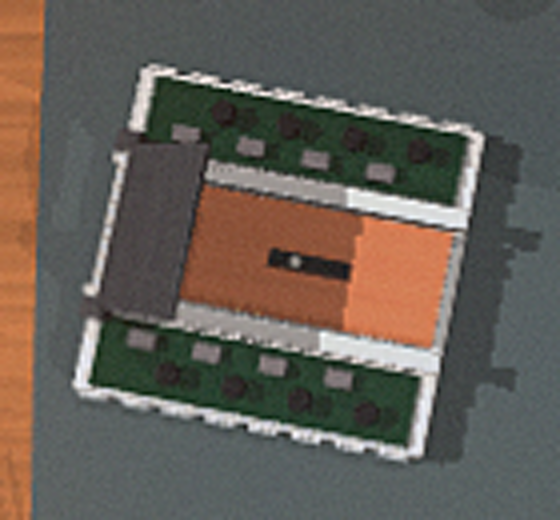

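View pics/crop_cov.png

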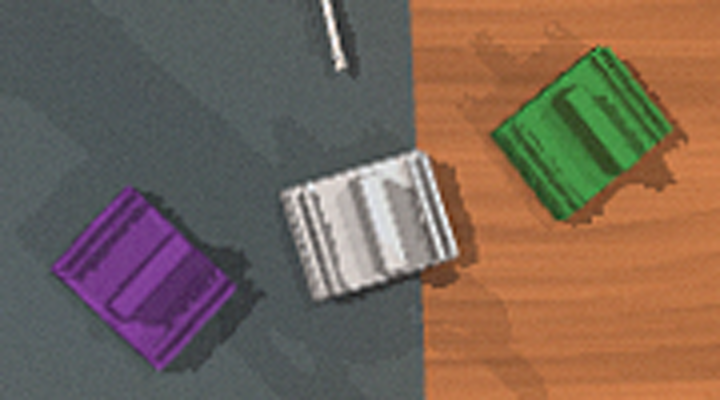

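```bash
python3 - <<'E'
from h import *
z=np.load('top0.npz'); im=z['im'];m,T=pose('top'); C=cloud(m,T,z['d'])
def rect(mask):
    P=C[mask][:,:2]; r=cv2.minAreaRect((P*1000).astype(np.float32)); return r,mask.sum()
v,u=np.mgrid[0:420,0:560]
# module corners from crop
cr=np.array([(148,68),(483,130),(412,460),(78,390)])/4-0.375+[150,165]
print(atz(m,T,cr,0.024).round(4))
roi=(u>160)&(u<285)&(v>170)&(v<295)
for lo,hi in [(.012,.03),(.012,.2),(.042,.05),(.033,.039),(.052,.2)]:
    print('mod',lo,hi,rect(roi&(C[...,2]>lo)&(C[...,2]<hi)))
roi=(u>358)&(u<415)&(v>220)&(v<275)
for lo,hi in [(.008,.02),(.008,.1),(.028,.04),(.036,.06)]:
    print('cov',lo,hi,rect(roi&(C[...,2]>lo)&(C[...,2]<hi)))
print(C[roi][:,2].max())
P=C[(u>170)&(u<210)&(v>190)&(v<260)&(C[...,2]>.056)]
c=P.mean(0); s=np.linalg.svd(P-c); print('flap',len(P),c,s[2],s[1],P[:,2].min(),P[:,2].max())
pin=np.array([[296,262]])/4-.375+[150,165]; print('pin',pin,atz(m,T,pin,.041)); 
sl=np.array([[268,258],[351,269]])/4-.375+[150,165];print('slot',atz(m,T,sl,.036))
E
```

```text
[[0.6987 0.2071 0.024 ]
 [0.6598 0.0016 0.024 ]
 [0.4612 0.0443 0.024 ]
 [0.5025 0.2451 0.024 ]]
mod 0.012 0.03 (((580.8244018554688, 125.26346588134766), (217.31961059570312, 207.3570098876953), 78.83726501464844), np.int64(3367))
mod 0.012 0.2 (((580.8244018554688, 125.26346588134766), (217.31961059570312, 207.3570098876953), 78.83726501464844), np.int64(7500))
mod 0.042 0.05 (((579.5801391601562, 124.78779602050781), (215.50990295410156, 169.58299255371094), 78.9674072265625), np.int64(701))
mod 0.033 0.039 (((579.6511840820312, 118.07759857177734), (200.8653564453125, 172.213134765625), 77.74510955810547), np.int64(1949))
mod 0.052 0.2 (((594.5850830078125, 194.98269653320312), (68.7790298461914, 112.27410888671875), 79.11460876464844), np.int64(962))
cov 0.008 0.02 (((540.2991333007812, -284.0252380371094), (68.70344543457031, 90.4660873413086), 16.304813385009766), np.int64(668))
cov 0.008 0.1 (((540.4181518554688, -284.43212890625), (68.70344543457031, 91.31395721435547), 16.304813385009766), np.int64(1044))
cov 0.028 0.04 (((547.7513427734375, -292.2729797363281), (53.26071548461914, 50.37654495239258), 32.07970428466797), np.int64(38))
cov 0.036 0.06 (((540.5150146484375, -284.3223571777344), (57.666038513183594, 13.792624473571777), 14.773754119873047), np.int64(151))
1.021403403450402
flap 870 [0.59186911 0.18658184 0.09899812] [[-0.10830175 -0.22359259  0.96864704]
 [-0.97291814  0.2239927  -0.05707511]
 [-0.20420829 -0.94859561 -0.24179609]] [2.76312168 0.84360949 0.36180792] 0.056016361161249306 1.021403403450402
pin [[223.625 230.125]] [[0.57808787 0.11257569 0.041     ]]
slot [[0.58089952 0.12987293 0.036     ]
 [0.57427961 0.08032948 0.036     ]]
```

```bash
cat >> h.py <<'E'
MO=np.array([0.5772,0.1056,0.]); a=np.radians(78.9)
MY=np.array([np.cos(a),np.sin(a),0]); MX=np.array([np.sin(a),-np.cos(a),0]); MR=np.c_[MX,MY,[0,0,1]]
def tomod(P): return (np.asarray(P)-MO)@MR
def frommod(P): return MO+np.asarray(P)@MR.T
E
python3 - <<'E'
from h import *
for c in ['top','side']:
    z=np.load(c+'0.npz'); im=z['im'].copy();m,T=pose(c); C=cloud(m,T,z['d']); M=tomod(C)
    ok=(z['d']>0)&(M[...,2]>.058)&(M[...,2]<.2)&(abs(M[...,0])<.06)&(M[...,1]>0.02)&(M[...,1]<.14)
    P=M[ok]; cc=np.median(P,0); P=P[np.linalg.norm(P-cc,axis=1)<.07]; s=np.linalg.svd(P-P.mean(0))
    print(c,len(P),P.mean(0),s[2][2],s[1],P.min(0),P.max(0))
    if len(P):
        top=P[P[:,2]>P[:,2].max()-.006]; print('edge',top.mean(0))
    n=s[2][2]; print('angle from horizontal',np.degrees(np.arctan2(abs(n[1]),abs(n[2]))))
    # overlay
    th=1.2
    W=[frommod(p) for p in [(-.1,-.088,.024),(.1,-.088,.024),(.1,.128,.024),(-.1,.128,.024),(0,.007,.041),(-.037,-.088,.046),(.037,-.088,.046),(0,.118,.05)]]
    for q in proj(m,T,W): cv2.circle(im,tuple(int(round(x)) for x in q),1,(255,0,255),-1)
    x0,x1,y0,y1=(150,290,165,295) if c=='top' else (220,360,220,320)
    save(c+'_ov',cv2.resize(im[y0:y1,x0:x1],None,fx=5,fy=5))
    okc=(z['d']>0)
    x=C; roi=okc&(abs(x[...,0]-.54)<.07)&(abs(x[...,1]+.284)<.07)
    B=x[roi&(x[...,2]>.036)&(x[...,2]<.06)]; print('bar',len(B),B.mean(0),B.min(0),B.max(0))
    r=cv2.minAreaRect((B[:,:2]*1000).astype(np.float32)); print(r)
E
```

```text
top 841 [-0.00065576  0.08336548  0.09127758] [-3.52031417e-04 -7.41832224e-01 -6.70585436e-01] [0.83427467 0.71191172 0.02776996] [-0.05074527  0.05675897  0.05801552] [0.04877928 0.11426401 0.12045451]
edge [-0.00205236  0.05990074  0.11677078]
angle from horizontal 47.887731630950135
bar 151 [ 0.54008046 -0.28370487  0.04476563] [ 0.51209444 -0.29752913  0.0370449 ] [ 0.56940466 -0.27072374  0.04997026]
((540.5150146484375, -284.3223571777344), (57.666038513183594, 13.792624473571777), 14.773754119873047)
side 1892 [-0.00141115  0.08663469  0.08772196] [-1.52953171e-04  7.48798307e-01  6.62797911e-01] [1.26341607 0.99667655 0.05912144] [-0.05067039  0.05802155  0.05806373] [0.05005658 0.11646617 0.11804466]
edge [-0.0021176   0.06275297  0.1149665 ]
angle from horizontal 48.48639127930582
bar 86 [ 0.54076557 -0.2789743   0.0424797 ] [ 0.51143582 -0.29419638  0.03607483] [ 0.56986579 -0.26722613  0.0475748 ]
((540.142578125, -280.5802307128906), (58.81239318847656, 16.40346908569336), 15.272795677185059)
```

View pics/top_ov.png

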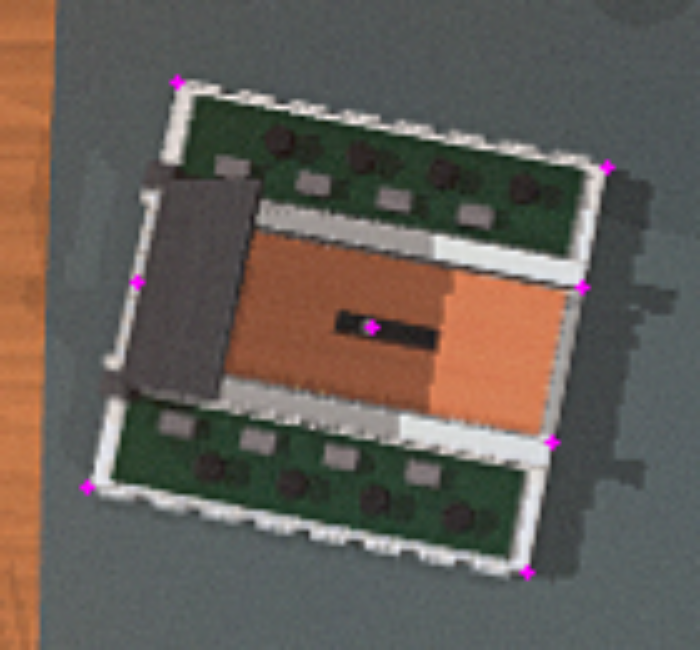

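View pics/side_ov.png

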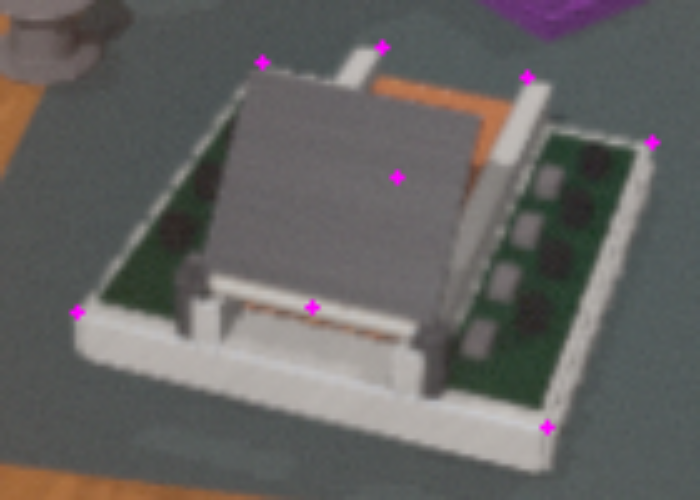

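```bash
cat >> h.py <<'E'
def st():
    o=manip.get_obs(); M=rot(o['tool_rot'])
    print('t',round(o['time'],2),'pos',np.round(o['tool_pos'],4),'mod',np.round(tomod(o['tool_pos']),4),'F',np.round(o['force'],1),'w',round(o['width'],4),'jawyaw',round(np.degrees(np.arctan2(M[1,2],M[0,2])),1),'x',np.round(M[:,0],3),'j',np.round(o['joints'],2)); return o,M
def to(target,yaw=None):
    """translation in current tool frame, and rotation (about tool x) to have jaw dir at yaw deg"""
    o,M=st()
    if yaw is not None:
        y=np.radians(yaw); G=np.c_[[0,0,-1],np.cross([np.cos(y),np.sin(y),0],[0,0,-1]),[np.cos(y),np.sin(y),0]]
        print('rotvec tool',np.round(R.from_matrix(M.T@G).as_rotvec(),4))
    else: G=M
    d=np.array(target)-o['tool_pos']; print('trans in cur',np.round(M.T@d,4),'in goal frame',np.round(G.T@d,4))
E
python3 - <<'E'
from h import *
for y in (-11.1,168.9,78.9,-101.1,105.3): to(frommod([0,.02,.23]),y)
E
```

```text
t 1.05 pos [ 0.1953 -0.5937  0.2313] mod [-0.2401 -0.7597  0.2313] F [-0.1 -0.6 -0.2] w 0.0855 jawyaw -71.8 x [ 0. -0. -1.] j [ 1.29  0.69 -0.19  1.57  0.16  0.9  -0.22]
rotvec tool [-1.0592e+00  0.0000e+00  1.0000e-04]
trans in cur [ 0.0013  0.5911 -0.5624] in goal frame [0.0013 0.7797 0.2401]
t 1.05 pos [ 0.1953 -0.5937  0.2313] mod [-0.2401 -0.7597  0.2313] F [-0.1 -0.6 -0.2] w 0.0855 jawyaw -71.8 x [ 0. -0. -1.] j [ 1.29  0.69 -0.19  1.57  0.16  0.9  -0.22]
rotvec tool [ 2.0824e+00  1.0000e-04 -1.0000e-04]
trans in cur [ 0.0013  0.5911 -0.5624] in goal frame [ 0.0013 -0.7797 -0.2401]
t 1.05 pos [ 0.1953 -0.5937  0.2313] mod [-0.2401 -0.7597  0.2313] F [-0.1 -0.6 -0.2] w 0.0855 jawyaw -71.8 x [ 0. -0. -1.] j [ 1.29  0.69 -0.19  1.57  0.16  0.9  -0.22]
rotvec tool [-2.63e+00 -0.00e+00  1.00e-04]
trans in cur [ 0.0013  0.5911 -0.5624] in goal frame [ 0.0013 -0.2401  0.7797]
t 1.05 pos [ 0.1953 -0.5937  0.2313] mod [-0.2401 -0.7597  0.2313] F [-0.1 -0.6 -0.2] w 0.0855 jawyaw -71.8 x [ 0. -0. -1.] j [ 1.29  0.69 -0.19  1.57  0.16  0.9  -0.22]
rotvec tool [5.116e-01 1.000e-04 0.000e+00]
trans in cur [ 0.0013  0.5911 -0.5624] in goal frame [ 0.0013  0.2401 -0.7797]
t 1.05 pos [ 0.1953 -0.5937  0.2313] mod [-0.2401 -0.7597  0.2313] F [-0.1 -0.6 -0.2] w 0.0855 jawyaw -71.8 x [ 0. -0. -1.] j [ 1.29  0.69 -0.19  1.57  0.16  0.9  -0.22]
rotvec tool [-3.0908e+00 -0.0000e+00  1.0000e-04]
trans in cur [ 0.0013  0.5911 -0.5624] in goal frame [ 0.0013 -0.5618  0.5917]
```

>>> {"api": "send_rows", "payload": {"series": [{"rot": [-0.1177, 0, 0], "translation": [0, 0, 0], "claw": 0}, {"rot": [-0.1177, 0, 0], "translation": [0, 0, 0], "claw": 0}, {"rot": [-0.1177, 0, 0], "translation": [0, 0, 0], "claw": 0}, {"rot": [-0.1177, 0, 0], "translation": [0, 0, 0], "claw": 0}, {"rot": [-0.1177, 0, 0], "translation": [0, 0, 0], "claw": 0}, {"rot": [-0.1177, 0, 0], "translation": [0, 0, 0], "claw": 0}, {"rot": [-0.1177, 0, 0], "translation": [0, 0, 0], "claw": 0}, {"rot": [-0.1177, 0, 0], "translation": [0, 0, 0], "claw": 0}, {"rot": [-0.1177, 0, 0], "translation": [0, 0, 0], "claw": 0}]}}

```text
time: 1.8
tool_pos: [0.1952, -0.5938, 0.2313]
tool_rot: [0.148, 1.566, -0.148]
force: [1.2, -0.1, -0.5]
width: 0.0001
```

>>> {"api": "send_rows", "payload": {"series": [{"rot": [0, 0, 0], "translation": [0, 0.0355, 0.011], "claw": 0}, {"rot": [0, 0, 0], "translation": [0, 0.0355, 0.011], "claw": 0}, {"rot": [0, 0, 0], "translation": [0, 0.0355, 0.011], "claw": 0}, {"rot": [0, 0, 0], "translation": [0, 0.0355, 0.011], "claw": 0}, {"rot": [0, 0, 0], "translation": [0, 0.0355, 0.011], "claw": 0}, {"rot": [0, 0, 0], "translation": [0, 0.0355, 0.011], "claw": 0}, {"rot": [0, 0, 0], "translation": [0, 0.0355, 0.011], "claw": 0}, {"rot": [0, 0, 0], "translation": [0, 0.0355, 0.011], "claw": 0}, {"rot": [0, 0, 0], "translation": [0, 0.0355, 0.011], "claw": 0}, {"rot": [0, 0, 0], "translation": [0, 0.0355, 0.011], "claw": 0}, {"rot": [0, 0, 0], "translation": [0, 0.0355, 0.011], "claw": 0}]}}

```text
time: 2.72
tool_pos: [0.3899, -0.2324, 0.2316]
tool_rot: [0.152, 1.565, -0.153]
force: [1.6, 0.6, 0.4]
width: -0.0
```

>>> {"api": "send_rows", "payload": {"series": [{"rot": [0, 0, 0], "translation": [0, 0.0355, 0.011], "claw": 0}, {"rot": [0, 0, 0], "translation": [0, 0.0355, 0.011], "claw": 0}, {"rot": [0, 0, 0], "translation": [0, 0.0355, 0.011], "claw": 0}, {"rot": [0, 0, 0], "translation": [0, 0.0355, 0.011], "claw": 0}, {"rot": [0, 0, 0], "translation": [0, 0.0355, 0.011], "claw": 0}, {"rot": [0, 0, 0], "translation": [0, 0.0355, 0.011], "claw": 0}, {"rot": [0, 0, 0], "translation": [0, 0.0355, 0.011], "claw": 0}, {"rot": [0, 0, 0], "translation": [0, 0.0355, 0.011], "claw": 0}, {"rot": [0, 0, 0], "translation": [0, 0.0355, 0.011], "claw": 0}, {"rot": [0, 0, 0], "translation": [0, 0.0355, 0.011], "claw": 0}, {"rot": [0, 0, 0], "translation": [0, 0.0355, 0.011], "claw": 0}]}}

```text
time: 3.63
tool_pos: [0.5838, 0.1278, 0.2314]
tool_rot: [0.152, 1.565, -0.152]
force: [0.6, -0.4, 0.2]
width: -0.0
```

```bash
python3 - <<'E'
from h import *
to(frommod([0,.02,.095]),-11.1)
E
```

```text
t 3.63 pos [0.5838 0.1278 0.2314] mod [0.0022 0.0231 0.2314] F [ 0.6 -0.4  0.2] w -0.0 jawyaw -11.1 x [ 0. -0. -1.] j [-0.05  0.67 -0.42  1.64  0.33  0.89 -0.8 ]
rotvec tool [0.0001 0.0003 0.0003]
trans in cur [ 0.1364 -0.003  -0.0023] in goal frame [ 0.1364 -0.0031 -0.0022]
```

>>> {"api": "send_rows", "payload": {"series": [{"rot": [0, 0, 0], "translation": [0.0272, 0, 0], "claw": 0}, {"rot": [0, 0, 0], "translation": [0.0272, 0, 0], "claw": 0}, {"rot": [0, 0, 0], "translation": [0.0272, 0, 0], "claw": 0}, {"rot": [0, 0, 0], "translation": [0.0272, 0, 0], "claw": 0}, {"rot": [0, 0, 0], "translation": [0.0272, 0, 0], "claw": 0}, {"rot": [0, 0, 0], "translation": [0, 0, 0], "claw": 0}]}}

```text
time: 4.13
tool_pos: [0.5797, 0.1248, 0.0906]
tool_rot: [0.149, 1.574, -0.155]
force: [-0.5, -0.1, -0.3]
width: 0.0001
```

>>> {"api": "send_rows", "payload": {"series": [{"rot": [0, 0, 0], "translation": [0, 0.01, 0], "claw": 0}, {"rot": [0, 0, 0], "translation": [0, 0.008, 0], "claw": 0}, {"rot": [0, 0, 0], "translation": [0, 0.006, 0], "claw": 0}, {"rot": [0, 0, 0], "translation": [0, 0.006, 0], "claw": 0}, {"rot": [0, 0, 0], "translation": [0, 0.006, 0], "claw": 0}, {"rot": [0, 0, 0], "translation": [0, 0.006, 0], "claw": 0}]}}

```text
time: 4.63
tool_pos: [0.5922, 0.1659, 0.0972]
tool_rot: [0.151, 1.563, -0.155]
force: [-0.0, -4.1, 3.5]
width: 0.0
```

```bash
cat > flap.py <<'E'
from h import *
st()
for c in ['side','top']:
    m,T=pose(c); im,d=manip.camera(c); C=cloud(m,T,d); M=tomod(C)
    r=manip.trace(c,'flap')
    if r:
        k=r[0]['pixels']&(d>0)&(M[...,2]>.058)&(M[...,2]<.16)&(abs(M[...,0])<.06)&(M[...,1]>0.03)&(M[...,1]<.17)
        k=cv2.erode(k.astype(np.uint8),np.ones((3,3)))>0
        P=M[k]
        if len(P)>20:
            P=P[np.linalg.norm(P-np.median(P,0),axis=1)<.08]; s=np.linalg.svd(P-P.mean(0)); n=s[2][2]; n=n*np.sign(n[2])
            print(c,r[0]['score'],len(P),P.mean(0).round(4),n.round(3),'angle',np.degrees(np.arctan2(n[1],n[2])),'top',P[P[:,2]>P[:,2].max()-.004].mean(0).round(4))
    x0,x1,y0,y1=(130,310,155,305) if c=='top' else (210,370,180,320)
    save(c+sys.argv[1],cv2.resize(im[y0:y1,x0:x1],None,fx=4,fy=4))
E
python3 flap.py f1
```

```text
t 4.63 pos [0.5922 0.1659 0.0972] mod [0.0031 0.062  0.0972] F [-0.  -4.1  3.5] w 0.0 jawyaw -11.2 x [ 0.002 -0.003 -1.   ] j [-0.17  0.87 -0.33  1.7   0.42  0.65 -0.93]
side 0.67 1676 [-0.0012  0.0954  0.0939] [-0.001  0.874  0.485] angle 60.95522563300179 top [-0.0003  0.0779  0.1261]
```

View pics/sidef1.png

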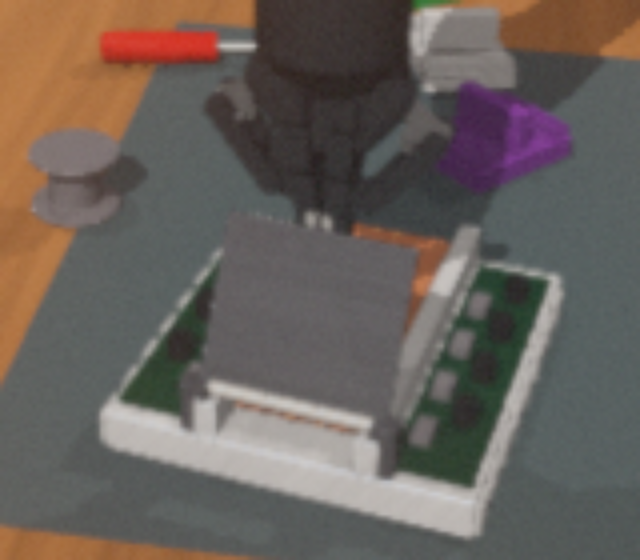

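>>> {"api": "send_rows", "payload": {"series": [{"rot": [0, 0, 0], "translation": [0, 0.006, 0], "claw": 0}, {"rot": [0, 0, 0], "translation": [0, 0.006, 0], "claw": 0}, {"rot": [0, 0, 0], "translation": [0, 0.006, 0], "claw": 0}, {"rot": [0, 0, 0], "translation": [0, 0.006, 0], "claw": 0}, {"rot": [0, 0, 0], "translation": [0, 0.006, 0], "claw": 0}, {"rot": [0, 0, 0], "translation": [0, 0.006, 0], "claw": 0}, {"rot": [0, 0, 0], "translation": [0, 0, 0], "claw": 0}]}}

```text
time: 5.42
tool_pos: [0.6009, 0.2083, 0.1002]
tool_rot: [0.156, 1.558, -0.144]
force: [-0.7, 0.6, 4.3]
width: 0.0002
```

```bash
python3 flap.py f2
```

```text
t 5.42 pos [0.6009 0.2083 0.1002] mod [0.0035 0.1053 0.1002] F [-0.7  0.6  4.3] w 0.0002 jawyaw -11.0 x [ 0.008  0.007 -1.   ] j [-0.22  0.88 -0.34  1.64  0.41  0.68 -0.95]
side 0.62 1489 [-0.0021  0.1203  0.1008] [-0.002 -1.     0.001] angle -89.92243505685198 top [-0.0007  0.1206  0.137 ]
```

View pics/sidef2.png

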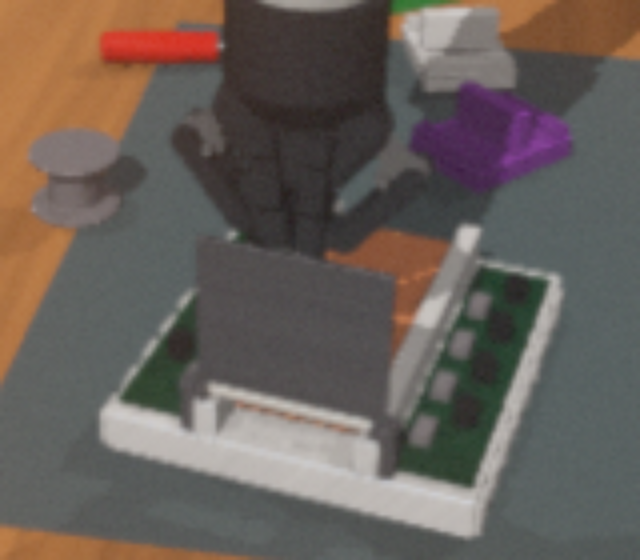

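>>> {"api": "send_rows", "payload": {"series": [{"rot": [0, 0, 0], "translation": [0, -0.015, 0], "claw": 0}, {"rot": [0, 0, 0], "translation": [0, -0.02, 0], "claw": 0}, {"rot": [0, 0, 0], "translation": [-0.02, -0.02, 0], "claw": 0}, {"rot": [0, 0, 0], "translation": [-0.035, 0, 0], "claw": 0.085}, {"rot": [0, 0, 0], "translation": [-0.035, 0, 0], "claw": 0.085}, {"rot": [0, 0, 0], "translation": [-0.01, 0, 0], "claw": 0.085}]}}

```text
time: 6.12
tool_pos: [0.5896, 0.1482, 0.1994]
tool_rot: [0.156, 1.56, -0.151]
force: [0.5, 0.3, 0.9]
width: 0.0356
```

```bash
python3 flap.py f3;python3 - <<'E'
from h import *
to([.5405,-.283,.19],-74.7)
E
```

```text
t 6.12 pos [0.5896 0.1482 0.1994] mod [0.004  0.0441 0.1994] F [0.5 0.3 0.9] w 0.0356 jawyaw -11.2 x [ 0.006  0.002 -1.   ] j [-0.1   0.72 -0.4   1.65  0.36  0.83 -0.84]
side 0.91 1472 [-0.0018  0.1202  0.1003] [0.004 1.    0.001] angle 89.93660442432967 top [-0.0056  0.1204  0.137 ]
t 6.32 pos [0.5868 0.1476 0.1943] mod [0.0013 0.0431 0.1943] F [-0.2  0.5 -0.3] w 0.0654 jawyaw -11.1 x [-0.002 -0.001 -1.   ] j [-0.1   0.73 -0.4   1.66  0.36  0.83 -0.84]
rotvec tool [ 1.1095e+00 -5.0000e-04  2.1000e-03]
trans in cur [ 0.0048 -0.4314  0.0377] in goal frame [ 0.0043 -0.1583  0.4031]
```

>>> {"api": "send_rows", "payload": {"series": [{"rot": [0, 0, 0], "translation": [0, -0.036, 0.0031], "claw": 0.085}, {"rot": [0, 0, 0], "translation": [0, -0.036, 0.0031], "claw": 0.085}, {"rot": [0, 0, 0], "translation": [0, -0.036, 0.0031], "claw": 0.085}, {"rot": [0, 0, 0], "translation": [0, -0.036, 0.0031], "claw": 0.085}, {"rot": [0, 0, 0], "translation": [0, -0.036, 0.0031], "claw": 0.085}, {"rot": [0, 0, 0], "translation": [0, -0.036, 0.0031], "claw": 0.085}, {"rot": [0, 0, 0], "translation": [0, -0.036, 0.0031], "claw": 0.085}, {"rot": [0, 0, 0], "translation": [0, -0.036, 0.0031], "claw": 0.085}, {"rot": [0, 0, 0], "translation": [0, -0.036, 0.0031], "claw": 0.085}, {"rot": [0, 0, 0], "translation": [0, -0.036, 0.0031], "claw": 0.085}, {"rot": [0, 0, 0], "translation": [0, -0.036, 0.0031], "claw": 0.085}, {"rot": [0, 0, 0], "translation": [0, -0.036, 0.0031], "claw": 0.085}]}}

```text
time: 7.32
tool_pos: [0.5389, -0.2839, 0.1929]
tool_rot: [0.153, 1.57, -0.151]
force: [1.0, -0.2, -0.5]
width: 0.0845
```

>>> {"api": "send_rows", "payload": {"series": [{"rot": [0.111, 0, 0], "translation": [0, 0, 0], "claw": 0.085}, {"rot": [0.111, 0, 0], "translation": [0, 0, 0], "claw": 0.085}, {"rot": [0.111, 0, 0], "translation": [0, 0, 0], "claw": 0.085}, {"rot": [0.111, 0, 0], "translation": [0, 0, 0], "claw": 0.085}, {"rot": [0.111, 0, 0], "translation": [0, 0, 0], "claw": 0.085}, {"rot": [0.111, 0, 0], "translation": [0, 0, 0], "claw": 0.085}, {"rot": [0.111, 0, 0], "translation": [0, 0, 0], "claw": 0.085}, {"rot": [0.111, 0, 0], "translation": [0, 0, 0], "claw": 0.085}, {"rot": [0.111, 0, 0], "translation": [0, 0, 0], "claw": 0.085}, {"rot": [0.111, 0, 0], "translation": [0, 0, 0], "claw": 0.085}, {"rot": [0, 0, 0], "translation": [0, 0, 0], "claw": 0.085}]}}

```text
time: 8.23
tool_pos: [0.5394, -0.2819, 0.1931]
tool_rot: [1.011, 1.327, -1.014]
force: [-0.5, -0.1, -0.6]
width: 0.0853
```

```bash
cat > wc.py <<'E'
from h import *
st(); o=manip.get_obs(); m,T=pose('wrist',o); im,d=manip.camera('wrist'); save('w'+sys.argv[1],im); C=cloud(m,T,d)
np.savez('w.npz',im=im,d=d,T=T)
for r in manip.boxes_of('wrist','cover_bar'): print(r)
roi=(d>0)&(abs(C[...,0]-.54)<.07)&(abs(C[...,1]+.284)<.07)
for lo,hi in [(.01,.02),(.01,.06),(.042,.055)]:
    B=C[roi&(C[...,2]>lo)&(C[...,2]<hi)]
    if len(B)>5: print(lo,hi,len(B),B.mean(0).round(4),cv2.minAreaRect((B[:,:2]*1000).astype(np.float32)))
B=C[roi]; print(np.histogram(B[:,2],bins=np.arange(-.01,.06,.004)))
E
python3 wc.py c1;python3 - <<'E'
from h import *
to([.5405,-.283,.19],-74.7)
E
```

```text
t 8.23 pos [ 0.5394 -0.2819  0.1931] mod [ 0.0376 -0.3875  0.1931] F [-0.5 -0.1 -0.6] w 0.0853 jawyaw -74.8 x [-0.004  0.001 -1.   ] j [ 0.48  0.71 -0.14  1.65  0.13  0.79 -1.02]
{'point': [287.6, 188.7], 'score': 0.88}
{'point': [133.9, 179.6], 'score': 0.8}
{'point': [300.7, 39.8], 'score': 0.75}
{'point': [443.8, 170.2], 'score': 0.55}
0.01 0.02 4757 [ 0.5429 -0.2834  0.0162] ((540.6123657226562, -284.22235107421875), (70.1104736328125, 89.3829116821289), 15.897308349609375)
0.01 0.06 6874 [ 0.5427 -0.2835  0.022 ] ((540.6123657226562, -284.22235107421875), (70.1104736328125, 89.3829116821289), 15.897308349609375)
0.042 0.055 1039 [ 0.542  -0.2837  0.0461] ((540.8487548828125, -283.8132019042969), (59.5886344909668, 13.337934494018555), 15.598896980285645)
(array([    0,     2, 11629,   607,    30,    56,  4604,   189,   948,
          19,     3,    12,     4,   438,   601,     0,     0]), array([-0.01 , -0.006, -0.002,  0.002,  0.006,  0.01 ,  0.014,  0.018,
        0.022,  0.026,  0.03 ,  0.034,  0.038,  0.042,  0.046,  0.05 ,
        0.054,  0.058]))
t 8.33 pos [ 0.5399 -0.2821  0.1937] mod [ 0.038  -0.3876  0.1937] F [0.6 0.2 0.2] w 0.0848 jawyaw -74.5 x [-0.003  0.001 -1.   ] j [ 0.49  0.71 -0.14  1.65  0.13  0.79 -1.01]
rotvec tool [ 0.0034 -0.0014  0.0028]
trans in cur [0.0037 0.0004 0.001 ] in goal frame [0.0037 0.0004 0.001 ]
```

View pics/wc1.png

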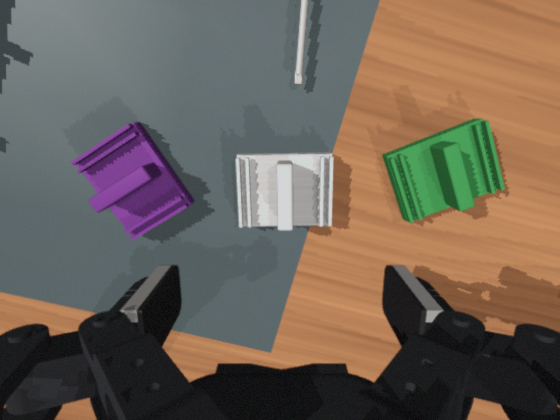

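>>> {"api": "send_rows", "payload": {"series": [{"rot": [0.003, 0, 0], "translation": [0.03, 0, 0.002], "claw": 0.028}, {"rot": [0, 0, 0], "translation": [0.03, 0, 0], "claw": 0.028}, {"rot": [0, 0, 0], "translation": [0.03, 0, 0], "claw": 0.028}, {"rot": [0, 0, 0], "translation": [0.03, 0, 0], "claw": 0.028}, {"rot": [0, 0, 0], "translation": [0.01, 0, 0], "claw": 0.028}, {"rot": [0, 0, 0], "translation": [0, 0, 0], "claw": 0.028}, {"rot": [0, 0, 0], "translation": [0, 0, 0], "claw": 0.028}]}}

```text
time: 8.92
tool_pos: [0.5415, -0.2844, 0.0654]
tool_rot: [1.012, 1.323, -1.012]
force: [0.1, 0.2, 0.1]
width: 0.0281
```

```bash
python3 wc.py c2;python3 - <<'E'
from h import *
to([.5407,-.2840,.021],-74.3)
manip.camera('top');to([.5407,-.2840,.021],-74.3)
E
```

```text
t 8.92 pos [ 0.5415 -0.2844  0.0654] mod [ 0.04   -0.3896  0.0654] F [0.1 0.2 0.1] w 0.0281 jawyaw -74.8 x [-0.  0. -1.] j [ 0.47  0.9  -0.11  1.73  0.17  0.53 -1.05]
{'point': [282.7, 224.1], 'score': 0.82}
{'point': [506.9, 209.2], 'score': 0.68}
{'point': [51.2, 223.6], 'score': 0.6}
0.01 0.02 9851 [ 0.5491 -0.282   0.0163] ((540.4024047851562, -284.2380676269531), (70.6069107055664, 89.2411880493164), 15.914137840270996)
0.01 0.06 15385 [ 0.5479 -0.2823  0.0234] ((540.384765625, -284.17626953125), (70.6069107055664, 89.36976623535156), 15.914137840270996)
0.042 0.055 2953 [ 0.5424 -0.2837  0.0461] ((540.3438110351562, -284.1662292480469), (60.394004821777344, 13.861742973327637), 15.775694847106934)
(array([    0,     1, 23061,  1088,   170,   174,  9391,   545,  2149,
          44,    41,    47,    41,  1248,  1705,     0,     0]), array([-0.01 , -0.006, -0.002,  0.002,  0.006,  0.01 ,  0.014,  0.018,
        0.022,  0.026,  0.03 ,  0.034,  0.038,  0.042,  0.046,  0.05 ,
        0.054,  0.058]))
t 9.02 pos [ 0.5427 -0.285   0.067 ] mod [ 0.0413 -0.3899  0.067 ] F [ 0.3  0.5 -0.2] w 0.0278 jawyaw -74.8 x [ 0.003 -0.001 -1.   ] j [ 0.47  0.89 -0.11  1.73  0.17  0.53 -1.05]
rotvec tool [-0.0095  0.002  -0.0025]
trans in cur [ 0.046  -0.0018 -0.0016] in goal frame [ 0.046  -0.0017 -0.0015]
t 9.07 pos [ 0.5428 -0.285   0.0672] mod [ 0.0414 -0.39    0.0672] F [ 0.1 -1.2 -0.1] w 0.0281 jawyaw -74.9 x [ 0.003 -0.001 -1.   ] j [ 0.47  0.89 -0.11  1.73  0.17  0.53 -1.05]
rotvec tool [-0.0096  0.0023 -0.0028]
trans in cur [ 0.0462 -0.0019 -0.0017] in goal frame [ 0.0462 -0.0017 -0.0016]
```

View pics/wc2.png

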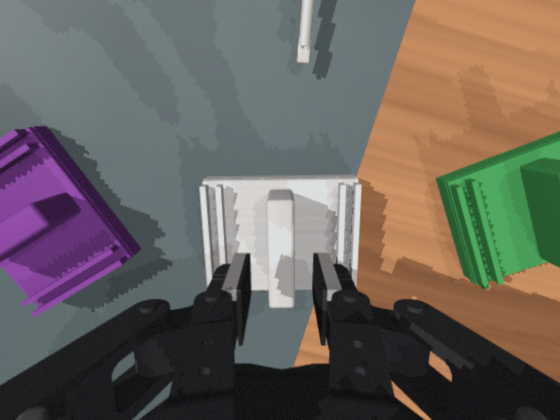

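>>> {"api": "send_rows", "payload": {"series": [{"rot": [-0.012, 0, 0], "translation": [0.012, -0.002, -0.0015], "claw": 0.028}, {"rot": [0, 0, 0], "translation": [0.012, 0, 0], "claw": 0.028}, {"rot": [0, 0, 0], "translation": [0.012, 0, 0], "claw": 0.028}, {"rot": [0, 0, 0], "translation": [0.009, 0, 0], "claw": 0.028}, {"rot": [0, 0, 0], "translation": [0, 0, 0], "claw": 0.028}, {"rot": [0, 0, 0], "translation": [0, 0, 0], "claw": 0.028}]}}

```text
time: 9.57
tool_pos: [0.5388, -0.2832, 0.0196]
tool_rot: [1.003, 1.328, -1.004]
force: [-0.9, -0.2, 0.3]
width: 0.0279
```

```bash
python3 - <<'E'
from h import *
manip.camera('top');to([.5404,-.2842,.020],-74.2)
E
```

```text
t 9.62 pos [ 0.5392 -0.2834  0.0202] mod [ 0.0376 -0.3891  0.0202] F [1.1 0.1 0.5] w 0.0279 jawyaw -74.2 x [-0. -0. -1.] j [ 0.46  0.97 -0.1   1.74  0.18  0.44 -1.05]
rotvec tool [ 0.0003 -0.      0.0001]
trans in cur [0.0002 0.001  0.0011] in goal frame [0.0002 0.001  0.0011]
```

>>> {"api": "send_rows", "payload": {"series": [{"rot": [0, 0, 0], "translation": [0, 0.001, 0.001], "claw": 0.0}, {"rot": [0, 0, 0], "translation": [0, 0, 0], "claw": 0.0}, {"rot": [0, 0, 0], "translation": [0, 0, 0], "claw": 0.0}, {"rot": [0, 0, 0], "translation": [0, 0, 0], "claw": 0.0}, {"rot": [0, 0, 0], "translation": [0, 0, 0], "claw": 0.0}], "grip_force": 80}}

```text
time: 10.03
tool_pos: [0.541, -0.2844, 0.021]
tool_rot: [1.004, 1.326, -1.003]
force: [1.1, -0.1, 4.0]
width: 0.0125
```

```bash
python3 - <<'E'
from h import *
to([.5404,-.2842,.120],-74.2)
E
```

```text
t 10.03 pos [ 0.541  -0.2844  0.021 ] mod [ 0.0396 -0.3897  0.021 ] F [ 1.1 -0.1  4. ] w 0.0125 jawyaw -74.2 x [ 0.002 -0.001 -1.   ] j [ 0.46  0.97 -0.1   1.74  0.18  0.45 -1.05]
rotvec tool [ 0.0003  0.0011 -0.0013]
trans in cur [-0.099  -0.0004 -0.0003] in goal frame [-0.099  -0.0006 -0.0004]
```

>>> {"api": "send_rows", "payload": {"series": [{"rot": [0, 0, 0], "translation": [-0.01, 0, 0], "claw": 0.0}, {"rot": [0, 0, 0], "translation": [-0.02, 0, 0], "claw": 0.0}, {"rot": [0, 0, 0], "translation": [-0.03, 0, 0], "claw": 0.0}, {"rot": [0, 0, 0], "translation": [-0.03, 0, 0], "claw": 0.0}, {"rot": [0, 0, 0], "translation": [-0.03, 0, 0], "claw": 0.0}, {"rot": [0.094, 0, 0], "translation": [0, 0, 0], "claw": 0.0}, {"rot": [0.094, 0, 0], "translation": [0, 0, 0], "claw": 0.0}, {"rot": [0.094, 0, 0], "translation": [0, 0, 0], "claw": 0.0}, {"rot": [0.094, 0, 0], "translation": [0, 0, 0], "claw": 0.0}, {"rot": [0.094, 0, 0], "translation": [0, 0, 0], "claw": 0.0}, {"rot": [0, 0, 0], "translation": [0, 0, 0], "claw": 0.0}]}}

```text
time: 10.95
tool_pos: [0.5398, -0.2836, 0.1405]
tool_rot: [1.352, 1.111, -1.353]
force: [-0.6, 0.2, -2.6]
width: 0.0126
```

```bash
python3 - <<'E'
from h import *
to(frommod([-.09,0,.145]),-101.1)
E
```

```text
t 10.95 pos [ 0.5398 -0.2836  0.1405] mod [ 0.0383 -0.3891  0.1405] F [-0.6  0.2 -2.6] w 0.0126 jawyaw -101.2 x [-0.001  0.    -1.   ] j [ 0.41  0.78 -0.    1.7   0.    0.66 -1.36]
rotvec tool [-0.0022 -0.0001  0.0011]
trans in cur [-0.0044 -0.1291 -0.3888] in goal frame [-0.0045 -0.1283 -0.3891]
```

>>> {"api": "send_rows", "payload": {"series": [{"rot": [0, 0, 0], "translation": [-0.0005, -0.0107, -0.0324], "claw": 0.0}, {"rot": [0, 0, 0], "translation": [-0.0005, -0.0107, -0.0324], "claw": 0.0}, {"rot": [0, 0, 0], "translation": [-0.0005, -0.0107, -0.0324], "claw": 0.0}, {"rot": [0, 0, 0], "translation": [-0.0005, -0.0107, -0.0324], "claw": 0.0}, {"rot": [0, 0, 0], "translation": [-0.0005, -0.0107, -0.0324], "claw": 0.0}, {"rot": [0, 0, 0], "translation": [-0.0005, -0.0107, -0.0324], "claw": 0.0}, {"rot": [0, 0, 0], "translation": [-0.0005, -0.0107, -0.0324], "claw": 0.0}, {"rot": [0, 0, 0], "translation": [-0.0005, -0.0107, -0.0324], "claw": 0.0}, {"rot": [0, 0, 0], "translation": [-0.0005, -0.0107, -0.0324], "claw": 0.0}, {"rot": [0, 0, 0], "translation": [-0.0005, -0.0107, -0.0324], "claw": 0.0}, {"rot": [0, 0, 0], "translation": [0, -0.0107, -0.0324], "claw": 0.0}, {"rot": [0, 0, 0], "translation": [0, -0.0107, -0.0324], "claw": 0.0}]}}

```text
time: 11.95
tool_pos: [0.4886, 0.1238, 0.1455]
tool_rot: [1.348, 1.113, -1.349]
force: [0.4, 0.8, -1.7]
width: 0.0129
```

>>> {"api": "send_rows", "payload": {"series": [{"rot": [0, 0, 0], "translation": [0, 0, 0], "claw": 0.0}, {"rot": [0, 0, 0], "translation": [0, 0, 0], "claw": 0.0}]}}

```text
time: 12.12
tool_pos: [0.4885, 0.1253, 0.1454]
tool_rot: [1.345, 1.117, -1.344]
force: [0.1, -1.1, -2.3]
width: 0.0124
```

```bash
python3 - <<'E'
from h import *
o,_=st(); m,T=pose('wrist',o); im,d=manip.camera('wrist'); save('wm',im); np.savez('wm.npz',im=im,d=d,T=T)
W=[frommod(p) for p in [(-.1,-.088,.024),(.1,-.088,.024),(.1,.128,.024),(-.1,.128,.024),(0,.007,.041),(-.037,-.088,.046),(.037,-.088,.046),(0,.118,.05)]]
print(proj(m,T,W).round())
st()
E
```

```text
t 12.12 pos [0.4885 0.1253 0.1454] mod [-0.0908  0.0022  0.1454] F [ 0.1 -1.1 -2.3] w 0.0124 jawyaw -100.6 x [-0.     0.002 -1.   ] j [-0.4   0.67  0.1   2.02 -0.14  0.46 -1.96]
[[393. 218.]
 [425. -82.]
 [ 87. -86.]
 [126. 215.]
 [276.  83.]
 [412. 140.]
 [426.  20.]
 [105.  79.]]
t 12.17 pos [0.4889 0.1227 0.1454] mod [-0.0899 -0.0002  0.1454] F [-0.5 -1.3 -1.3] w 0.0122 jawyaw -100.9 x [-0. -0. -1.] j [-0.4   0.67  0.1   2.02 -0.14  0.46 -1.96]
```

View pics/wm.png

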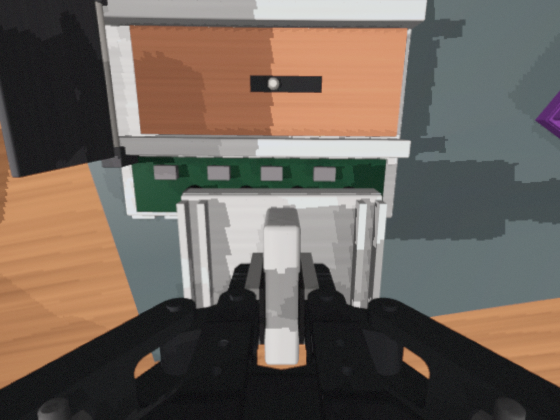

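```bash
python3 - <<'E'
from h import *
z=np.load('wm.npz'); m,_=pose('wrist'); T=z['T']; C=cloud(m,T,z['d']); im=z['im']; M=tomod(C)
pin=atz(m,T,[[274,84]],.041); sl=atz(m,T,[[249.5,84.5],[322.5,84.5]],.036)
print('pin',pin,tomod(pin),'slot',tomod(sl),tomod(sl).mean(0))
# rails (z .042-.05), deck
ok=z['d']>0
r=M[ok&(M[...,2]>.043)&(M[...,2]<.049)&(abs(M[...,0])<.06)]
for s in (-1,1):
    q=r[np.sign(r[:,0])==s]; print('rail',s,np.percentile(q[:,0],[3,50,97]),np.percentile(q[:,1],[1,99]),np.polyfit(q[:,1],q[:,0],1))
# cover bar in tool frame
P=(np.linalg.inv(T)@np.c_[C.reshape(-1,3),np.ones(420*560)].T).T
tc=np.array(m['tool_from_camera']); Q=(P@tc.T)[:,:3].reshape(420,560,3)
g=Q[ok&(Q[...,0]<.02)&(Q[...,0]>-.05)&(abs(Q[...,1])<.06)&(abs(Q[...,2])<.06)]
print(np.histogram(g[:,0],bins=np.arange(-.05,.021,.005)))
pl=g[(g[:,0]>-.006)&(g[:,0]<.01)]
print('plate',len(pl),pl.mean(0),pl.min(0),pl.max(0),np.percentile(pl[:,2],[.5,99.5]),np.polyfit(pl[:,1],pl[:,0],1),np.polyfit(pl[:,2],pl[:,0],1))
far=pl[(pl[:,1]>.02)]; print(far[:,2].min(),far[:,2].max(),far[:,1].max())
E
```

```text
pin [[0.57793462 0.11387666 0.041     ]] [[-0.00087256  0.00826326  0.041     ]] slot [[-0.00088081  0.02545283  0.036     ]
 [-0.00048819 -0.02541111  0.036     ]] [-6.84500435e-04  2.08605193e-05  3.60000000e-02]
rail -1 [-0.04858088 -0.04282475 -0.03722951] [-0.08432193  0.11289222] [-0.00062707 -0.04283433]
rail 1 [0.03671568 0.04181523 0.04739998] [-0.08504764  0.11305337] [-0.00508844  0.04189297]
(array([1754,  643,  902,  327, 3797, 1892,  437,  382,  288, 3627, 8813,
       3418,  419,  378]), array([-5.00000000e-02, -4.50000000e-02, -4.00000000e-02, -3.50000000e-02,
       -3.00000000e-02, -2.50000000e-02, -2.00000000e-02, -1.50000000e-02,
       -1.00000000e-02, -5.00000000e-03, -2.77555756e-17,  5.00000000e-03,
        1.00000000e-02,  1.50000000e-02,  2.00000000e-02]))
plate 15902 [2.78520427e-03 1.44181157e-02 6.78558236e-06] [-0.00593818 -0.02210929 -0.04509055] [0.00999621 0.03477788 0.045124  ] [-0.04407437  0.04407597] [0.04518094 0.00213378] [0.00078451 0.0027852 ]
-0.04509054626052653 0.04512399683892876 0.034777884262452
```

```bash
python3 - <<'E'
from h import *
z=np.load('wm.npz'); m,_=pose('wrist'); T=z['T']; C=cloud(m,T,z['d']); ok=z['d']>0
P=(np.linalg.inv(T)@np.c_[C.reshape(-1,3),np.ones(420*560)].T).T
Q=(P@np.array(m['tool_from_camera']).T)[:,:3].reshape(420,560,3)
g=Q[ok&(abs(Q[...,0]-.003)<.006)&(Q[...,1]>0.015)&(Q[...,1]<.034)&(abs(Q[...,2])<.03)&(abs(Q[...,2])>.01)]
print(len(g),np.linalg.lstsq(np.c_[g[:,1:],np.ones(len(g))],g[:,0],rcond=None)[0],g[:,0].min(),g[:,0].max())
b=Q[ok&(Q[...,0]>-.033)&(Q[...,0]<-.023)&(abs(Q[...,2])<.008)&(abs(Q[...,1])<.035)]
print(len(b),np.linalg.lstsq(np.c_[b[:,1:],np.ones(len(b))],b[:,0],rcond=None)[0],b.min(0),b.max(0))
# deck slope for bias
M=tomod(C); k=M[ok&(abs(M[...,2]-.036)<.006)&(abs(M[...,0])<.03)&(M[...,1]>-.06)&(M[...,1]<.06)]
print('deck',len(k),np.linalg.lstsq(np.c_[k[:,:2],np.ones(len(k))],k[:,2],rcond=None)[0])
E
```

```text
3586 [0.00715612 0.00144741 0.00448399] 0.002586801969847341 0.006817710216387551
4972 [ 0.00503307  0.0019216  -0.02544603] [-0.03298957 -0.03052241 -0.00793703] [-0.02303383  0.02990542  0.00798   ]
deck 15998 [-0.0009474   0.00085869  0.03639919]
```

>>> {"api": "send_rows", "payload": {"series": [{"rot": [0, 0, 0], "translation": [0, 0.0175, 0], "claw": 0.0}, {"rot": [0, 0, 0], "translation": [0, 0.018, -0.002], "claw": 0.0}, {"rot": [0, 0, 0], "translation": [0, 0.018, -0.002], "claw": 0.0}, {"rot": [0, 0, 0], "translation": [0, 0.018, -0.002], "claw": 0.0}, {"rot": [0, 0, 0], "translation": [0, 0.018, -0.002], "claw": 0.0}, {"rot": [0, 0, 0], "translation": [0.02, 0, 0], "claw": 0.0}, {"rot": [0, 0, 0], "translation": [0.02, 0, 0], "claw": 0.0}, {"rot": [0, 0, 0], "translation": [0.02, 0, 0], "claw": 0.0}, {"rot": [0, 0, 0], "translation": [0, 0, 0], "claw": 0.0}, {"rot": [0, 0, 0], "translation": [0, 0, 0], "claw": 0.0}, {"rot": [0, 0, 0], "translation": [0, 0, 0], "claw": 0.0}]}}

```text
time: 13.08
tool_pos: [0.5793, 0.1115, 0.0862]
tool_rot: [1.352, 1.109, -1.351]
force: [0.1, 0.1, -0.2]
width: 0.0127
```

```bash
python3 - <<'E'
from h import *
G=frommod([-.0004,.008,.075])
to(G,-101.1)
manip.camera('top');to(G,-101.1)
manip.camera('top');to(G,-101.1)
E
```

```text
t 13.08 pos [0.5793 0.1115 0.0862] mod [0.001  0.0062 0.0862] F [ 0.1  0.1 -0.2] w 0.0127 jawyaw -101.2 x [ 0.001 -0.    -1.   ] j [-0.32  0.85  0.09  1.8  -0.13  0.5  -1.91]
rotvec tool [-0.0014  0.0002 -0.0013]
trans in cur [ 0.0112 -0.0014 -0.0018] in goal frame [ 0.0112 -0.0014 -0.0018]
t 13.13 pos [0.5796 0.1119 0.0866] mod [0.0012 0.0067 0.0866] F [ 0.6  0.4 -1. ] w 0.0124 jawyaw -101.2 x [ 0.002 -0.    -1.   ] j [-0.32  0.85  0.09  1.8  -0.13  0.5  -1.91]
rotvec tool [-0.0011 -0.0004 -0.0021]
trans in cur [ 0.0116 -0.0016 -0.0013] in goal frame [ 0.0116 -0.0016 -0.0013]
t 13.18 pos [0.5797 0.1122 0.0867] mod [0.0012 0.007  0.0867] F [-0.6  0.8 -1.5] w 0.0126 jawyaw -101.1 x [ 0.002  0.    -1.   ] j [-0.32  0.85  0.09  1.8  -0.13  0.5  -1.91]
rotvec tool [-0.0008 -0.0007 -0.0024]
trans in cur [ 0.0117 -0.0016 -0.001 ] in goal frame [ 0.0117 -0.0016 -0.001 ]
```

>>> {"api": "send_rows", "payload": {"series": [{"rot": [0, 0, 0], "translation": [0.006, -0.0015, -0.001], "claw": 0.0}, {"rot": [0, 0, 0], "translation": [0.006, 0, 0], "claw": 0.0}, {"rot": [0, 0, 0], "translation": [0.006, 0, 0], "claw": 0.0}, {"rot": [0, 0, 0], "translation": [0, 0, 0], "claw": 0.0}, {"rot": [0, 0, 0], "translation": [0, 0, 0], "claw": 0.0}, {"rot": [0, 0, 0], "translation": [0, 0, 0], "claw": 0.0}, {"rot": [0, 0, 0], "translation": [0, 0, 0], "claw": 0.0}]}}

```text
time: 13.77
tool_pos: [0.577, 0.114, 0.0672]
tool_rot: [1.35, 1.111, -1.351]
force: [0.3, -1.0, -1.2]
width: 0.0128
```

```bash
python3 - <<'E'
from h import *
G=frommod([-.0004,.008,.06])
to(G,-101.1)
o,_=st(); m,T=pose('wrist',o); im,d=manip.camera('wrist'); save('wi',im); 
to(G,-101.1)
E
```

```text
t 13.77 pos [0.577  0.114  0.0672] mod [-0.0018  0.0082  0.0672] F [ 0.3 -1.  -1.2] w 0.0128 jawyaw -101.1 x [-0.001 -0.    -1.   ] j [-0.32  0.88  0.08  1.81 -0.14  0.47 -1.91]
rotvec tool [-0.0001  0.0003  0.0006]
trans in cur [0.0072 0.0014 0.0002] in goal frame [0.0072 0.0014 0.0002]
t 13.77 pos [0.577  0.114  0.0672] mod [-0.0018  0.0082  0.0672] F [ 0.3 -1.  -1.2] w 0.0128 jawyaw -101.1 x [-0.001 -0.    -1.   ] j [-0.32  0.88  0.08  1.81 -0.14  0.47 -1.91]
t 13.82 pos [0.5771 0.114  0.0673] mod [-0.0017  0.0082  0.0673] F [ 0.6  0.3 -1.9] w 0.0125 jawyaw -101.1 x [-0.001 -0.    -1.   ] j [-0.32  0.88  0.08  1.81 -0.14  0.47 -1.91]
rotvec tool [-0.0001  0.0003  0.0005]
trans in cur [0.0073 0.0013 0.0002] in goal frame [0.0073 0.0013 0.0002]
```

View pics/wi.png

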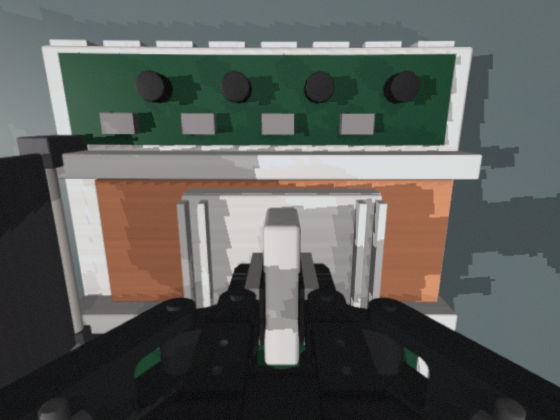

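>>> {"api": "send_rows", "payload": {"series": [{"rot": [0, 0, 0], "translation": [0, 0.001, 0], "claw": 0.0}, {"rot": [0, 0, 0], "translation": [0.002, 0, 0], "claw": 0.0}, {"rot": [0, 0, 0], "translation": [0.002, 0, 0], "claw": 0.0}, {"rot": [0, 0, 0], "translation": [0.002, 0, 0], "claw": 0.0}, {"rot": [0, 0, 0], "translation": [0.002, 0, 0], "claw": 0.0}, {"rot": [0, 0, 0], "translation": [0.001, 0, 0], "claw": 0.0}, {"rot": [0, 0, 0], "translation": [0, 0, 0], "claw": 0.0}, {"rot": [0, 0, 0], "translation": [0, 0, 0], "claw": 0.0}, {"rot": [0, 0, 0], "translation": [0, 0, 0], "claw": 0.0}]}}

```text
time: 14.57
tool_pos: [0.5784, 0.1138, 0.0583]
tool_rot: [1.351, 1.111, -1.35]
force: [0.1, -0.6, -1.9]
width: 0.0123
```

```bash
python3 - <<'E'
from h import *
G=frommod([-.0004,.008,.0565])
to(G,-101.1)
E
```

```text
t 14.57 pos [0.5784 0.1138 0.0583] mod [-0.0004  0.0083  0.0583] F [ 0.1 -0.6 -1.9] w 0.0123 jawyaw -101.1 x [ 0. -0. -1.] j [-0.32  0.89  0.08  1.8  -0.14  0.45 -1.91]
rotvec tool [-0.0001  0.     -0.0001]
trans in cur [0.0018 0.     0.0003] in goal frame [0.0018 0.     0.0003]
```

>>> {"api": "send_rows", "payload": {"series": [{"rot": [0, 0, 0], "translation": [0.001, 0, 0], "claw": 0.0}, {"rot": [0, 0, 0], "translation": [0.001, 0, 0], "claw": 0.0}, {"rot": [0, 0, 0], "translation": [0.001, 0, 0], "claw": 0.0}, {"rot": [0, 0, 0], "translation": [0, 0, 0], "claw": 0.0}, {"rot": [0, 0, 0], "translation": [0, 0, 0], "claw": 0.0}]}}

```text
time: 14.98
tool_pos: [0.5786, 0.1139, 0.056]
tool_rot: [1.351, 1.111, -1.35]
force: [-1.3, -0.3, 6.7]
width: 0.0128
```

>>> {"api": "send_rows", "payload": {"series": [{"rot": [0, 0, 0], "translation": [0.001, 0, 0], "claw": 0.0}, {"rot": [0, 0, 0], "translation": [0.001, 0, 0], "claw": 0.0}, {"rot": [0, 0, 0], "translation": [0.001, 0, 0], "claw": 0.0}, {"rot": [0, 0, 0], "translation": [0, 0, 0], "claw": 0.0}, {"rot": [0, 0, 0], "translation": [0, 0, 0], "claw": 0.0}]}}

```text
time: 15.4
tool_pos: [0.5786, 0.1139, 0.0535]
tool_rot: [1.351, 1.111, -1.35]
force: [-2.8, 0.1, 8.6]
width: 0.0126
```

>>> {"api": "send_rows", "payload": {"series": [{"rot": [0, 0, 0], "translation": [0.001, 0, 0], "claw": 0.0}, {"rot": [0, 0, 0], "translation": [0.001, 0, 0], "claw": 0.0}, {"rot": [0, 0, 0], "translation": [0.001, 0, 0], "claw": 0.0}, {"rot": [0, 0, 0], "translation": [0.001, 0, 0], "claw": 0.0}, {"rot": [0, 0, 0], "translation": [0, 0, 0], "claw": 0.0}, {"rot": [0, 0, 0], "translation": [0, 0, 0], "claw": 0.0}]}}

```text
time: 15.9
tool_pos: [0.5786, 0.1139, 0.0528]
tool_rot: [1.352, 1.111, -1.349]
force: [-9.2, -1.5, 35.8]
width: 0.0127
```

```bash
python3 - <<'E'
from h import *
for i in range(6): st(); manip.camera('top')
E
```

```text
t 15.9 pos [0.5786 0.1139 0.0528] mod [-0.0002  0.0085  0.0528] F [-9.2 -1.5 35.8] w 0.0127 jawyaw -101.1 x [ 0.002  0.001 -1.   ] j [-0.31  0.9   0.07  1.81 -0.14  0.44 -1.91]
t 15.95 pos [0.5786 0.1139 0.0528] mod [-0.0002  0.0084  0.0528] F [-10.1  -0.8  36.5] w 0.0122 jawyaw -101.1 x [ 0.002  0.001 -1.   ] j [-0.31  0.9   0.07  1.81 -0.14  0.44 -1.91]
t 16.0 pos [0.5786 0.1139 0.0528] mod [-0.0002  0.0084  0.0528] F [-8.9 -1.7 36.8] w 0.0126 jawyaw -101.1 x [ 0.002  0.001 -1.   ] j [-0.31  0.9   0.07  1.81 -0.14  0.44 -1.91]
t 16.05 pos [0.5786 0.1139 0.0528] mod [-0.0002  0.0084  0.0528] F [-8.9 -0.5 35.3] w 0.0128 jawyaw -101.1 x [ 0.002  0.001 -1.   ] j [-0.31  0.9   0.07  1.81 -0.14  0.44 -1.91]
t 16.1 pos [0.5786 0.1139 0.0528] mod [-0.0003  0.0084  0.0528] F [-8.5 -0.8 35.7] w 0.0123 jawyaw -101.1 x [ 0.002  0.001 -1.   ] j [-0.31  0.9   0.07  1.81 -0.14  0.44 -1.91]
t 16.15 pos [0.5786 0.1139 0.0528] mod [-0.0002  0.0084  0.0528] F [-8.9 -1.2 35.9] w 0.0123 jawyaw -101.1 x [ 0.002  0.001 -1.   ] j [-0.31  0.9   0.07  1.81 -0.14  0.44 -1.91]
```

>>> {"api": "send_rows", "payload": {"series": [{"rot": [0, 0, 0], "translation": [-0.0015, 0, 0], "claw": 0.0}, {"rot": [0, 0, 0], "translation": [0, 0, 0], "claw": 0.0}, {"rot": [0, 0, 0], "translation": [0, 0, 0], "claw": 0.0}, {"rot": [0, 0, 0], "translation": [0, 0, 0], "claw": 0.0}]}}

```text
time: 16.53
tool_pos: [0.5786, 0.1139, 0.0528]
tool_rot: [1.352, 1.111, -1.349]
force: [-6.4, -1.0, 25.4]
width: 0.0124
```

```bash
python3 flap.py fin; python3 - <<'E'
from h import *
o,_=st(); m,T=pose('wrist',o); im,d=manip.camera('wrist'); save('wfin',im); ok=d>0
M=tomod(cloud(m,T,d)); 
P=M[ok&(abs(M[...,2]-.048)<.004)&(M[...,0]>.012)&(M[...,0]<.034)&(abs(M[...,1]-.008)<.03)&(abs(M[...,1]-.008)>.01)]
print('plate top',len(P),np.median(P,0),np.linalg.lstsq(np.c_[P[:,:2],np.ones(len(P))],P[:,2],rcond=None)[0])
m,T=pose('top'); im,d=manip.camera('top'); im0=np.load('top0.npz')['im']; save('topfull',im)
for n,(u,v) in dict(spool=(280,150),tray=(109,236),driver=(371,172)).items():
    s=np.s_[v-30:v+40,u-25:u+25]; print(n,np.abs(im[s].astype(int)-im0[s]).mean().round(2))
E
```

```text
t 16.53 pos [0.5786 0.1139 0.0528] mod [-0.0002  0.0084  0.0528] F [-6.4 -1.  25.4] w 0.0124 jawyaw -101.1 x [ 0.001  0.001 -1.   ] j [-0.31  0.9   0.07  1.81 -0.14  0.44 -1.91]
side 0.95 1502 [-0.0012  0.1203  0.101 ] [0.003 1.    0.001] angle 89.96213269536298 top [-0.001   0.1201  0.1367]
t 16.73 pos [0.5786 0.1139 0.0529] mod [-0.0002  0.0084  0.0529] F [-5.7 -0.7 24. ] w 0.0125 jawyaw -101.1 x [ 0.001  0.001 -1.   ] j [-0.31  0.9   0.07  1.81 -0.14  0.44 -1.91]
plate top 4120 [0.02335931 0.01805073 0.04827633] [-0.00214953 -0.00051888  0.04830726]
spool 15.15
tray 15.1
driver 10.23
```

View pics/wfin.png

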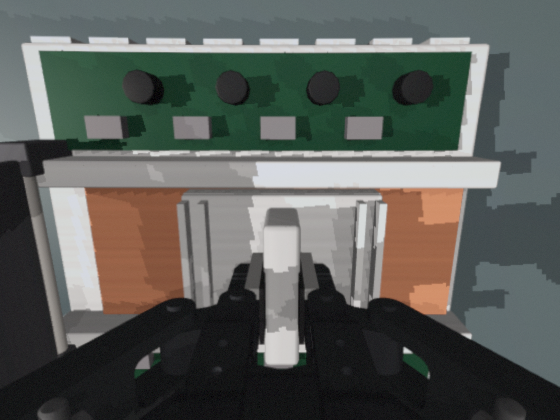

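View pics/sidefin.png

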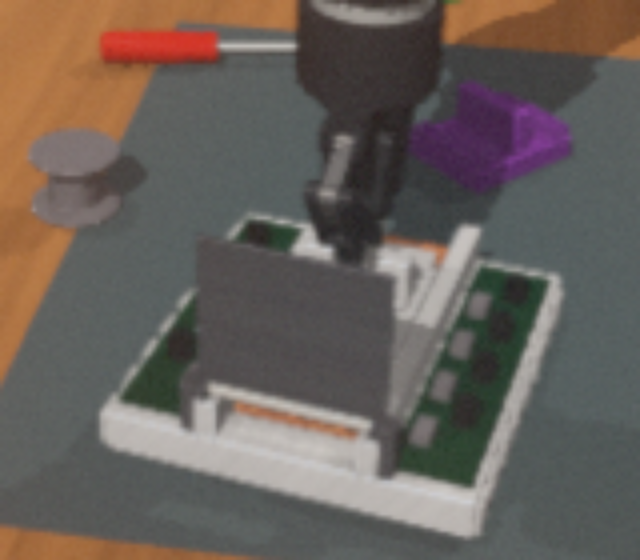

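View pics/topfull.png

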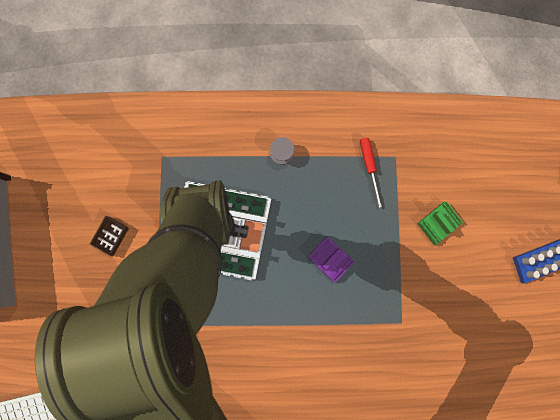

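```bash
python3 - <<'E'
from h import *
st(); print(manip.close_job())
E
```

```text
t 16.83 pos [0.5786 0.1139 0.0529] mod [-0.0003  0.0084  0.0529] F [-6.4 -0.8 24. ] w 0.0125 jawyaw -101.1 x [ 0.001  0.001 -1.   ] j [-0.31  0.9   0.07  1.81 -0.14  0.44 -1.91]
the job is handed in; nothing more can be done
None
```

The job is handed in at 16.8 s of the 72 s, with the flap upright and the arm still holding the cover pressed home. The interface gave no verdict.

**What I did:** I pushed the flap up from about 48° with the closed fingers. I then picked out the silver cover from the green and purple look-alikes and gripped its bar. The pin showed in the camera images about 8 mm towards the flap from the channel's middle, so I lowered the cover straight onto it. No sliding search was needed.

**Last checks:**
- **Flap:** 90.0° from the side view.
- **Cover height and tilt:** the plate top measured 48.3 mm, so the underside is at about 32.3 mm against 32 mm for fully home. The plate is level to about 0.002 rad.
- **Cover position:** the tool, which holds the cover centred, is at x = -0.3 mm and y = +8.4 mm in the module's frame. The hole position was inferred from this, not seen.
- **Push and grip:** the vertical push was steady at about 24 N, after I eased it from a brief 36 N. The grip is set to 80 N.
- **Bystanders:** spool, screwdriver and tray look in the same places as in the first top picture. A pixel comparison gave non-zero differences, which I put down to the arm's shadow.

No check failed. The pin's place differed by about 1 mm between the top and wrist cameras, which is within the hole's clearance.

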